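# Seat the amber filter carrier in the corner stop

## Task

Push the filter carrier with the amber (orange) glass along the optical bench into the inside corner of the dark L-shaped stop, so that its square base sits flush against both rails, then draw back clear. Slide it flat on the bench all the way, never lifting or tipping it, and leave the blue filter carrier and the other loose things where they stand.

Things in the scene. Friction and masses are not known exactly. Their poses are not given: they have to be found in the camera images.
- amber: Loose carrier to push, 0.3 to 0.55 kg: black base 60 x 60 mm, 24 mm high; steel pillar 16 mm across up to 44 mm; round black cell 44 mm across from 44 to 54 mm, topped by amber/orange glass disc. Slides with a few newtons. Origin: centre of the underside; z up, x and y square to the sides. Starts near one rail's outer end, clear of the rail, turned up to 20 degrees against it.
- blue: Twin of the amber carrier, same sizes and origin, but with a blue glass disc; it starts near the outer end of the other rail. Leave it alone.
- stop: Fixed dark steel L-shaped stop: two rails 18 mm high, 20 mm wide, 240 mm long, at a right angle. Origin: the inside corner, at bench height. One inner face is the plane x = 0 (from the corner to y = -240 mm), the other the plane y = 0 (to x = -240 mm); the free inside is the -x, -y quadrant. Its yaw varies by about a right angle; the inside faces roughly towards the robot.
- seat (a point): Centre of the square that the amber carrier's base must fill, at bench height: 30 mm from both inner faces (x = y = -30 mm in the stop's frame); axes as the stop's.
- tub: Loose small round white screw tub with green lid, 31 mm across, 28 mm high, origin centre of its underside; it stands between the two carriers, about 140 mm from both inner faces. Leave it alone.
- post: Loose upright plain brass post, 25 mm across, 50 mm high, origin centre of its underside; outside the stop. Leave it alone.
- lensbox: Loose lens box 70 x 50 x 28 mm, grey with white lid, origin centre of its underside; outside the stop. Leave it alone.
- driver: Loose screwdriver with yellow handle, 160 mm long, origin near its middle, x along it towards the tip, lying on the right of the bench; leave it alone.
- clamp: Loose red clamp block 50 x 30 x 20 mm with an upright stud to 38 mm, on the left of the bench, origin centre of its underside; leave it alone.
Mind the look-alikes: they are no part of the job. Leave any green look-alike of the amber alone.

How it is judged (in metres and radians):
At the end, for the whole second after the job is handed in: The amber carrier stands flat and at rest in the stop's inside corner, its base within 3 mm of touching each rail (centre 30 mm, at most 33 mm, from both inner faces) and square to the rails within 0.05 rad (x of amber in the frame of stop between -0.033 and -0.026 m and y of amber in the frame of stop between -0.033 and -0.026 m and (angle between the x axis of amber and the x axis of stop, either way round below 0.05 rad or angle between the x axis of amber and the y axis of stop, either way round below 0.05 rad) and angle between amber's own z axis and vertical below 0.03 rad and height (world z) of amber below 0.003 m and linear speed of amber below 0.01 m/s).
It fails at once if the amber carrier is lifted more than 8 mm off the bench (height (world z) of amber above 0.008 m).
It fails at once if the amber carrier is tipped by more than 0.2 rad (angle between amber's own z axis and vertical above 0.2 rad).
It fails at once if the blue carrier is moved by more than 10 mm (distance of blue from where it was at the start of the episode above 0.01 m).
It fails at once if another loose thing (tub, post, lens box, screwdriver, clamp) is moved by more than 15 mm (distance of any of tub, post, lensbox, driver, clamp from where it was at the start of the episode above 0.015 m).
It also fails if it takes over 58 s, if anything falls off the work surface, if the arm or the gripper's body presses on something with over 40 N, if the wrist force passes 120 N, or if a joint passes its speed limit or range.

## Robot

A 7-joint arm with a two-finger parallel gripper is mounted at the origin on the work surface. World frame = base frame: x ahead of the robot, y to its left, z up, the work surface at z = 0. Lengths are in m, angles in degrees, forces in N, time in s.
With the tool pointing down it reaches from about 0.35 to 0.9 m from the base axis. Payload 7.2 kg.
Tool frame: the origin (TCP) lies on the centre line of the jaws, within the pads' length; the fingertips stand nose_length ahead of it and the grasp point (between the pads) lies 2 mm behind it (nose_length is the distance from the TCP to the fingertips, in m); z points along the fingers, y is the direction in which the jaws open and shut (so a half turn about z gives the same grasp; the last joint's range is limited). The gripper opens to 85 mm and grips with 20 to 120 N. Pads are 22 mm wide; open, the fingers measure 114 mm over their backs; the gripper's body (76 mm by 85 mm) begins 54 mm behind the grasp point. The pads swing forward as they close: fully open they stand 13 mm farther back than shut.
Start: joints at [-70.084, 23.554, -0.728, 91.456, 0.321, 64.991, -4.71], TCP at [0.252, 0.572, 0.248] pointing down, gripper open.
Joint ranges: [-169.25, 169.25], [-16.82, 113.86], [-84.01, 82.57], [7.8, 145.47], [-59.2, 239.2], [7.22, 106.19], [-163.78, 163.78]. Speed limits (degrees/s): [136.94, 136.94, 172.46, 172.46, 180, 180, 180].

## Interface

Orientations are given as a 3x3 rotation matrix whose columns are the frame's x, y, z axes.
In Python, from bench import get_state, capture, finish_job, silhouettes, nose_length gives the robot as it stands. The module is installed in compiled form; this text tells all that it offers.
- The arm moves only by the shell command python3 -m creep 'ROWS' [FORCE]. ROWS is JSON, one flat list of numbers, 7 for each row, row after row: the shift along the tool's x, y, z in cm, then the turn, a rotation vector about the tool's x, y, z in rad, then the closure, from 0 (fully open) to 1 (shut). A call has exactly 10 rows; each row shifts and turns the commanded pose from where the row before left it, along the tool's axes as they then stand; what a row does not reach is not made up. A row lasts 1/12 s, in which the tool goes at most 41.7 mm and 7.16 degrees, less where a joint would pass 70% of its speed; a pose out of reach is approached as far as the arm can. A call is refused whole if a number of a shift passes 4.17 or a number of a turn 0.125, either way. A call with a gripper value outside its range is refused whole. The fingers move at their own pace and stop on an object; FORCE is the grip in N (left out, the last holds). Time passes only in rows, so rows that do not move let the fingers close, or fill a call up. It gives the time, the measured TCP pose, the force and the opening at its end, in the units of the state.
- get_state(): the state, without advancing time (a new reading comes with each control period).
- capture(name): name is "scene" or "top" or "wrist"; returns a dict with "image" (420x560x3 uint8, red, green, blue), "fx", "fy", "cx", "cy" (pixels), "R" (3x3) and "t" (3): a world point X has camera coordinates R X + t. Camera axes: x right, y down, z forward; pixel columns grow to the right and rows downward; lengths in m; the calibration is good to about 2 mm. A picture is of the moment at which its call begins. There is no depth.
- finish_job(): hands the job in, once; it reports no verdict.
Trained networks look in the newest picture that a camera, given by its name, has taken for a name from the list of things; names that differ only in an ending like _2 or _b are one class to them, and where a whole thing is asked for, a point or a joint stands for the part that bears it (a point fixed in the world has none). Each returns a list of dicts, best first, with "p" (0 to 1); they miss things now and then, are a little off and sometimes report something else, mostly with a low value. They report only what shows in the picture. A call takes as long as a camera call. They do not tell look-alikes from the thing itself.
- silhouettes(thing, camera): "pixels" (420x560 bool, what is visible of it) and "rect" ([left, top, right, bottom] in pixels, round what is visible of it).
The state is a dict: "time": time; "joint_pos": joint angles; "joint_velocities": joint speeds; "effort": joint torques, N m; "tcp_pos": TCP position; "tcp_rot": TCP orientation; "force": force on the tool from outside, world axes, zero at the start; "wrist_torque": the same for the moment, N m; "grip_width": finger opening in m.
Only numpy, scipy, OpenCV 4.12 (cv2) and the standard library are available. Lean on these libraries where they do the work, as an engineer would, in place of code of your own. Each camera call takes 0.05 s, during which the arm holds its last target.

## Working session

There is one attempt and no reset: what is moved stays moved. The work goes in short steps, Python scripts to look and compute and a shell command to move; the robot and the scene stay as the last step left them, time stands still between calls to the robot, and variables do not carry over. Pictures are saved under pics/ and viewed, and the job is handed in when it is done.

```bash
mkdir -p pics; python3 - <<'E'
from bench import *
import cv2,numpy as np
s=get_state();print({k:np.round(v,3).tolist() for k,v in s.items()},nose_length)
for n in ("scene","top"):
    c=capture(n);cv2.imwrite(f"pics/{n}0.png",c["image"][:,:,::-1])
    print(n,c["fx"],c["fy"],c["cx"],c["cy"],c["R"],c["t"])
    for th in ("amber","blue","stop","tub","post","lensbox","driver","clamp"):
        print(th,[(round(d["p"],2),list(map(int,d["rect"]))) for d in silhouettes(th,n)])
E
```

```text
{'time': 0.0, 'joint_pos': [-70.083, 23.602, -0.727, 91.505, 0.32, 64.988, -4.71], 'joint_velocities': [-0.014, 0.038, 0.009, 0.01, -0.118, -0.054, -0.063], 'effort': [-0.001, -60.061, 0.682, -29.942, 0.014, 0.01, -0.0], 'tcp_pos': [0.252, 0.571, 0.247], 'tcp_rot': [[-0.915, 0.404, -0.001], [0.404, 0.915, -0.002], [-0.0, -0.002, -1.0]], 'force': [0.205, -0.304, 0.665], 'wrist_torque': [0.03, 0.036, -0.056], 'grip_width': 0.086} 0.017
scene 538.7308312462239 538.7308312462239 284.44675890686955 220.62826810333868 [[-0.73408992  0.67902916 -0.00560208]
 [ 0.46110182  0.49240123 -0.73819112]
 [-0.49849483 -0.54448179 -0.67456837]] [ 0.39091492 -0.23781374  1.72739028]
amber [(0.83, [290, 154, 323, 185]), (0.65, [245, 163, 272, 189])]
blue [(0.78, [307, 191, 334, 218]), (0.23, [192, 118, 224, 141])]
stop [(0.75, [226, 168, 324, 236]), (0.35, [269, 237, 303, 261])]
tub [(0.66, [248, 163, 274, 187]), (0.5, [282, 183, 294, 199])]
post [(0.62, [203, 204, 210, 219])]
lensbox [(0.57, [268, 237, 303, 260]), (0.22, [227, 173, 323, 237])]
driver [(0.73, [194, 120, 224, 142])]
clamp [(0.71, [465, 275, 483, 297])]
top 410.5490935425712 410.5490935425712 282.0152951205521 210.49470392197097 [[ 2.48089690e-02 -9.99681250e-01  4.68120284e-03]
 [-9.75289448e-01 -2.52314242e-02 -2.19485460e-01]
 [ 2.19533612e-01  8.79680232e-04 -9.75604540e-01]] [-0.03018801  0.55797436  1.07988184]
amber [(0.93, [304, 285, 330, 304]), (0.59, [327, 235, 356, 265])]
blue [(0.95, [249, 245, 276, 278]), (0.75, [327, 237, 354, 265])]
stop [(0.86, [241, 176, 366, 245])]
tub [(0.52, [300, 242, 310, 256])]
post [(0.58, [328, 174, 342, 185])]
lensbox [(0.58, [239, 188, 264, 215])]
driver [(0.53, [447, 253, 462, 297])]
clamp [(0.75, [95, 269, 115, 288])]
```

```bash
python3 - <<'E'
import cv2
a=cv2.imread("pics/top0.png");cv2.imwrite("pics/top0z.png",cv2.resize(a[150:350,200:400],None,fx=3,fy=3,interpolation=2))
a=cv2.imread("pics/scene0.png");cv2.imwrite("pics/scene0z.png",cv2.resize(a[100:290,170:370],None,fx=3,fy=3,interpolation=2))
E
```

```text
(no output)
```

View pics/top0.png

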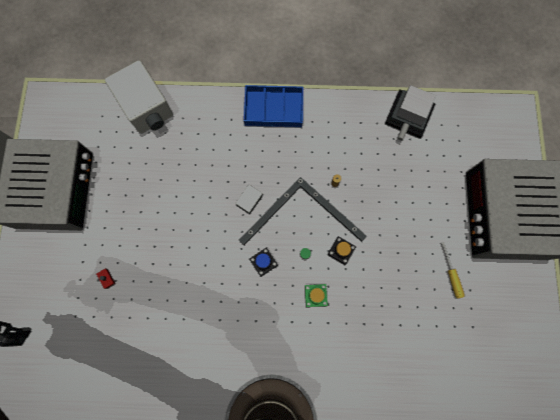

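View pics/top0z.png

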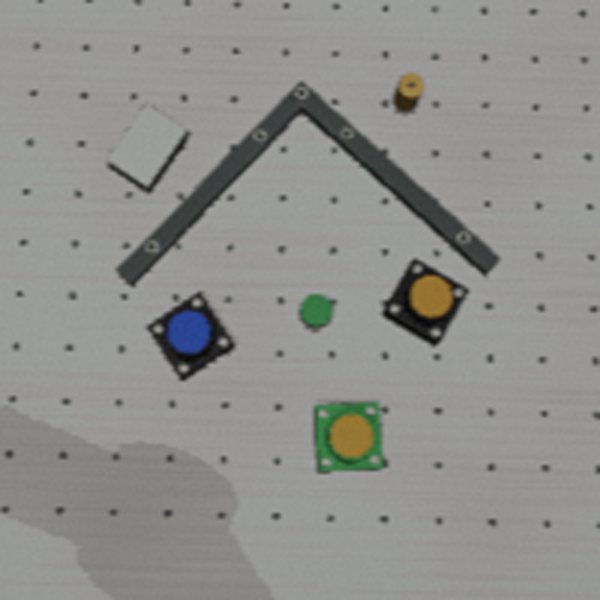

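View pics/scene0z.png

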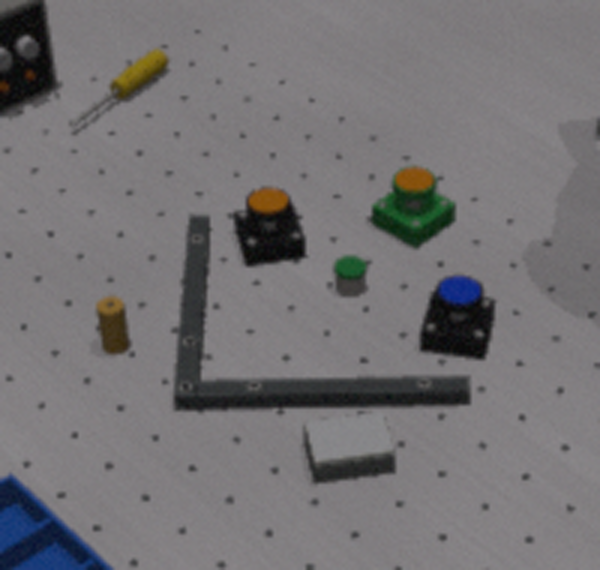

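Candidates: the black base with orange glass at top (342,249), and the green base with orange glass at top (317,295). The first is the amber carrier: black base, near the rail's outer end. The green one is the look-alike. The enlarged crop confirms this. Next I'll fit poses with the calibrated models.

```bash
cat > h.py <<'E'
from bench import *
import cv2,numpy as np
from scipy.optimize import minimize
def proj(c,P):
    q=np.atleast_2d(P)@c["R"].T+c["t"]; return np.c_[c["fx"]*q[:,0]/q[:,2]+c["cx"],c["fy"]*q[:,1]/q[:,2]+c["cy"]]
def box(x0,x1,y0,y1,z0,z1): return np.array([[x,y,z] for x in(x0,x1) for y in(y0,y1) for z in(z0,z1)])
def cyl(r,z0,z1):
    a=np.linspace(0,2*np.pi,24,endpoint=False); return np.vstack([np.c_[r*np.cos(a),r*np.sin(a),0*a+z] for z in(z0,z1)])
CAR=[box(-.03,.03,-.03,.03,0,.024),cyl(.008,.024,.044),cyl(.022,.044,.056)]
STOP=[box(0,.02,-.24,.02,0,.018),box(-.24,.02,0,.02,0,.018)]
TUB=[cyl(.0155,0,.028)]
def place(P,x,y,a):
    R=np.array([[np.cos(a),-np.sin(a),0],[np.sin(a),np.cos(a),0],[0,0,1]]); return P@R.T+[x,y,0]
S=4
def render(c,parts,p):
    m=np.zeros((420*S,560*S),np.uint8)
    for P in parts:
        h=cv2.convexHull(((proj(c,place(P,*p))+.5)*S).astype(np.float32)); cv2.fillConvexPoly(m,np.round(h).astype(np.int32),255)
    return cv2.resize(m,(560,420),interpolation=cv2.INTER_AREA)/255.
def fit(obs,parts,p0):
    def f(q): 
        p=(q[0]/1000,q[1]/1000,q[2]/50)
        e=0
        for c,m in obs:
            r=render(c,parts,p); e+=np.abs(r-m).sum()/m.sum()
        return e
    q0=np.array([p0[0]*1000,p0[1]*1000,p0[2]*50])
    best=None
    for it in range(3):
        sim=np.vstack([q0]+[q0+d for d in np.eye(3)*(8,4,2)[it]])
        r=minimize(f,q0,method="Nelder-Mead",options=dict(initial_simplex=sim,xatol=.02,fatol=1e-4,maxiter=150)); q0=r.x
    return np.array([q0[0]/1000,q0[1]/1000,q0[2]/50]),r.fun
def ray(c,u,v,z):
    d=c["R"].T@np.array([(u-c["cx"])/c["fx"],(v-c["cy"])/c["fy"],1]); o=-c["R"].T@c["t"]
    return o+d*(z-o[2])/d[2]
def pick(th,cam,c,xy,z=.03):
    t=proj(c,[[xy[0],xy[1],z]])[0]
    L=[d for d in silhouettes(th,cam)]
    L.sort(key=lambda d:np.hypot((d["rect"][0]+d["rect"][2])/2-t[0],(d["rect"][1]+d["rect"][3])/2-t[1]))
    return L[0]
E
python3 - <<'E'
from h import *
T=capture("top");C=capture("scene")
cor=ray(T,300,184,.018);a=ray(T,342,247,.03);b=ray(T,263,261,.03)
e1=ray(T,363,237,.018)
print(cor,a,b,e1)
d=cor-e1; ang=np.arctan2(d[1],d[0]) # corner from right rail end
# stop: rails extend from corner to -y and to -x. inside faces robot(-x world)
out={}
for nm in("both","top","scene"):
  ob=[(c,pick("stop",n,c,cor[:2]-[.06,0])["pixels"]) for n,c in(("top",T),("scene",C)) if nm in("both",n)]
  # right rail = direction end-cor ; try it as -y axis: -y=(sin a,-cos a)
  dd=(e1-cor)[:2]; al=np.arctan2(dd[0],-dd[1])
  res=[fit(ob,STOP,(cor[0],cor[1],al+k)) for k in (0,-np.pi/2)]
  res.sort(key=lambda r:r[1]); p,e=res[0]; print("stop",nm,p.round(4),np.degrees(p[2]).round(2),round(e,3),round(res[1][1],3))
  if nm=="both": out["stop"]=p
for th,x in(("amber",a),("blue",b)):
  for nm in("both","top","scene"):
    ob=[]
    for n,c in(("top",T),("scene",C)):
      if nm in("both",n):
        d=pick(th,n,c,x[:2]); ob.append((c,d["pixels"]))
        if nm=="both": print(th,n,d["rect"],d["p"])
    res=[fit(ob,CAR,(x[0],x[1],out["stop"][2]+k)) for k in(-.25,.25)]
    res.sort(key=lambda r:r[1]); p,e=res[0]; print(th,nm,p.round(4),np.degrees(p[2]-out["stop"][2]).round(2),round(e,3))
    if nm=="both": out[th]=p
t=ray(T,305,253,.028);s=out["stop"]
R=np.array([[np.cos(s[2]),-np.sin(s[2])],[np.sin(s[2]),np.cos(s[2])]])
print("in stop frame:",{k:(R.T@(np.array(v[:2])-s[:2])*1000).round(1) for k,v in list(out.items())+[("tub",t)]})
np.savez("pose.npz",**out)
for n,c in(("top",T),("scene",C)):
  im=cv2.resize(c["image"][:,:,::-1],None,fx=4,fy=4,interpolation=2)
  for k,m in(("stop",STOP),("amber",CAR),("blue",CAR)):
    for P in m: cv2.polylines(im,[np.round(cv2.convexHull(((proj(c,place(P,*out[k]))+.5)*4).astype(np.float32))).astype(int)],1,(0,0,255),1)
  ctr=proj(c,[[s[0]-.08,s[1],0]])[0]*4
  x,y=int(ctr[0]),int(ctr[1]);cv2.imwrite(f"pics/fit_{n}.png",im[max(y-300,0):y+300,max(x-350,0):x+350])
E
```

```text
[ 0.64951361 -0.0667916   0.018     ] [ 0.46511712 -0.18696661  0.03      ] [0.42033477 0.03332748 0.03      ] [ 0.49697014 -0.2488848   0.018     ]
stop both [ 0.6467 -0.0686 -0.7282] -41.72 0.176 1.834
stop top [ 0.6462 -0.0687 -0.7272] -41.67 0.077 1.002
stop scene [ 0.6477 -0.0675 -0.7263] -41.61 0.089 0.826
amber top [327.9, 235.6, 354.2, 262.4] 0.56
amber scene [245.2, 164.5, 273.9, 187.2] 0.94
amber both [ 0.4583 -0.188  -0.4848] 13.94 0.161
amber top [ 0.459  -0.1885 -0.5133] 12.31 0.053
amber scene [ 0.459  -0.186  -0.4735] 14.59 0.09
blue top [251.5, 245.6, 276.6, 279.8] 0.87
blue scene [308.0, 191.6, 332.5, 220.0] 0.59
blue both [ 0.4206  0.0326 -0.9276] -11.43 0.234
blue top [ 0.4202  0.0322 -0.9511] -12.78 0.068
blue scene [ 0.4237  0.0348 -0.8735] -8.33 0.131
in stop frame: {'stop': array([0., 0.]), 'amber': array([ -61.1, -214.5]), 'blue': array([-236.1,  -74.9]), 'tub': array([-140.1, -144.7])}
```

View fit.

View pics/fit_top.png

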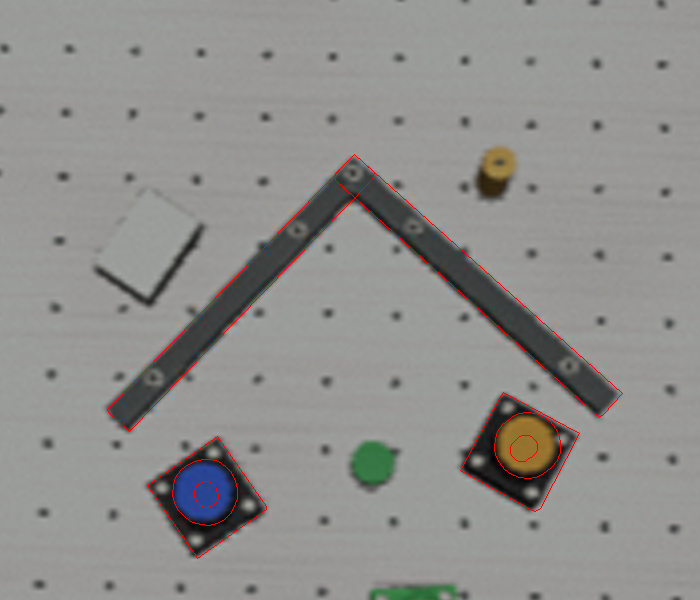

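View pics/fit_scene.png

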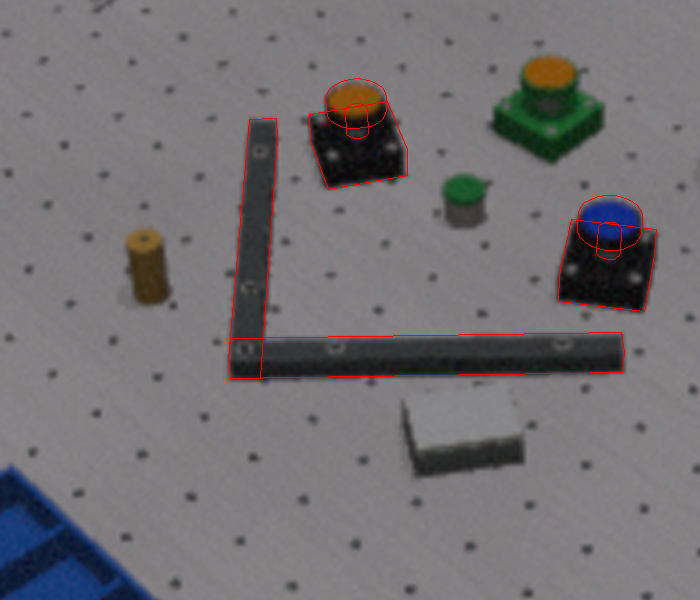

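```bash
python3 -m creep '[0,0,0,0,0,0.12,0.3, 0,0,0,0,0,0.12,0.64, 0,0,0,0,0,0.12,0.64, 0,0,0,0,0,0.12,0.64, 0,0,0,0,0,0.12,0.64, 0,0,0,0,0,0.12,0.64, 0,0,0,0,0,0.12,0.64, 0,0,0,0,0,0.12,0.64, 0,0,0,0,0,0.12,0.64, 0,0,0,0,0,0.12,0.64]' 30; cat > st.py <<'E'
from h import *
s=np.load("pose.npz")["stop"];g=get_state();R=np.array([[np.cos(s[2]),-np.sin(s[2])],[np.sin(s[2]),np.cos(s[2])]])
xt=g["tcp_rot"][:2][:,0] if not isinstance(g["tcp_rot"],list) else np.array(g["tcp_rot"])[:2,0]
print("t",round(g["time"],2),"stopframe mm",(R.T@(np.array(g["tcp_pos"])[:2]-s[:2])*1000).round(1),"z",np.round(g["tcp_pos"][2]*1000,1),"toolx vs stop deg",np.degrees(np.arctan2(xt[1],xt[0])-s[2]).round(2),"F stop",(R.T@np.array(g["force"])[:2]).round(1),np.round(g["force"][2],1),"w",round(g["grip_width"],4),"j",np.round(g["joint_pos"],0))
E
python3 st.py
```

```text
time: 2.43
tcp_pos: [0.2524, 0.5718, 0.2483]
tcp_rot: [[0.051, 0.999, -0.0], [0.999, -0.051, 0.0], [0.0, -0.0, -1.0]]
force: [0.1, 0.4, -0.3]
grip_width: 0.0307
t 2.43 stopframe mm [-720.5  215.6] z 248.3 toolx vs stop deg 128.81 F stop [-0.2  0.4] -0.3 w 0.0307 j [-80.  24.  13.  92.  -6.  65. -68.]
```

```bash
python3 -m creep '[0,0,0,0,0,0.12,0.64, 0,0,0,0,0,0.12,0.64, 0,0,0,0,0,0.12,0.64, 0,0,0,0,0,0.12,0.64, 0,0,0,0,0,0.12,0.64, 0,0,0,0,0,0.077,0.64, 0,2,0,0,0,0,0.64, 0,3.5,0,0,0,0,0.64, 0,3.5,0,0,0,0,0.64, 0,3.5,0,0,0,0,0.64]';python3 st.py;  python3 -m creep '[0,3.5,0,0,0,0,0.64, 0,3.5,0,0,0,0,0.64, 0,3.5,0,0,0,0,0.64, 0,3.5,0,0,0,0,0.64, 0,3.5,0,0,0,0,0.64, 0,3.5,0,0,0,0,0.64, 0,3.5,0,0,0,0,0.64, -1,0,0,0,0,0,0.64, -2,0,0,0,0,0,0.64, -2,0,0,0,0,0,0.64]';python3 st.py
```

```text
time: 3.27
tcp_pos: [0.3468, 0.4884, 0.2483]
tcp_rot: [[0.66, 0.751, 0.0], [0.751, -0.66, 0.0], [0.0, 0.0, -1.0]]
force: [0.7, -0.6, 0.5]
grip_width: 0.0307
t 3.27 stopframe mm [-594.5  216.2] z 248.3 toolx vs stop deg 90.43 F stop [0.9 0. ] 0.5 w 0.0307 j [-77.  22.  24.  97. -10.  64. -92.]
time: 4.1
tcp_pos: [0.4972, 0.2887, 0.2478]
tcp_rot: [[0.662, 0.75, -0.0], [0.75, -0.662, -0.001], [-0.001, 0.0, -1.0]]
force: [-0.4, -0.3, 1.2]
grip_width: 0.0306
t 4.1 stopframe mm [-349.4  167.2] z 247.8 toolx vs stop deg 90.28 F stop [-0.1 -0.5] 1.2 w 0.0306 j [-56.  20.  28. 100. -10.  63. -67.]
```

```bash
python3 -m creep '[-3.3,2.06,0,0,0,0,0.64, -3.3,2.06,0,0,0,0,0.64, -3.3,2.06,0,0,0,0,0.64, -3.3,2.06,0,0,0,0,0.64, -3.3,2.06,0,0,0,0,0.64, -3.3,2.06,0,0,0,0,0.64, -3.3,2.06,0,0,0,0,0.64, -3.3,2.06,0,0,0,0,0.64, -3.3,2.06,0,0,0,0,0.64, -3.3,2.06,0,0,0,0,0.64]';python3 st.py;  python3 -m creep '[-3.3,2,0,0,0,0,0.64, -3.3,2,0,0,0,0,0.64, -3.3,2,0,0,0,0,0.64, -3.3,2,0,0,0,0,0.64, 0,0,2,0,0,0,0.64, 0,0,3,0,0,0,0.64, 0,0,3,0,0,0,0.64, 0,0,2,0,0,0,0.64, 0,0,0,0,0,0,0.64, 0,0,0,0,0,0,0.64]';python3 st.py; python3 - <<'E'
from h import *
for n in("top","wrist","scene"):
    c=capture(n)
    im=c["image"][:,:,::-1]
    if n=="scene": im=cv2.resize(im[90:290,150:400],None,fx=3,fy=3)
    if n=="top": im=cv2.resize(im[150:350,220:470],None,fx=3,fy=3)
    cv2.imwrite(f"pics/pre_{n}.png",im)
E
```

```text
time: 4.93
tcp_pos: [0.4329, -0.0956, 0.2486]
tcp_rot: [[0.661, 0.751, 0.001], [0.751, -0.661, 0.001], [0.001, 0.0, -1.0]]
force: [0.5, -0.6, -0.3]
grip_width: 0.031
t 4.93 stopframe mm [-141.6 -162.4] z 248.6 toolx vs stop deg 90.37 F stop [ 0.8 -0.1] -0.3 w 0.031 j [-32.   5.  42. 117.  -4.  59. -30.]
time: 5.77
tcp_pos: [0.4058, -0.246, 0.1481]
tcp_rot: [[0.661, 0.75, -0.002], [0.75, -0.661, 0.0], [-0.001, -0.002, -1.0]]
force: [0.9, -0.3, 0.4]
grip_width: 0.0309
t 5.77 stopframe mm [ -61.7 -292.7] z 148.1 toolx vs stop deg 90.32 F stop [0.9 0.3] 0.4 w 0.0309 j [-11.  20.  45. 120. -19.  47.   4.]
```

View pics/pre_wrist.png

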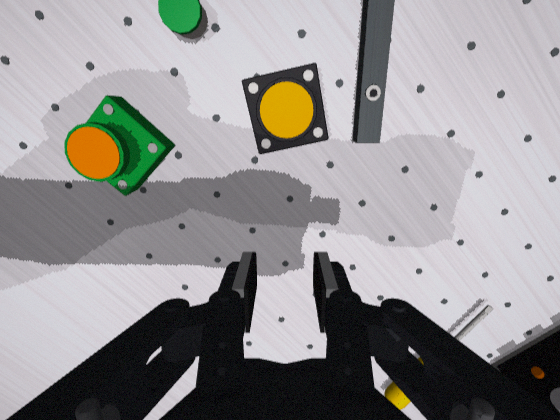

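View pics/pre_scene.png

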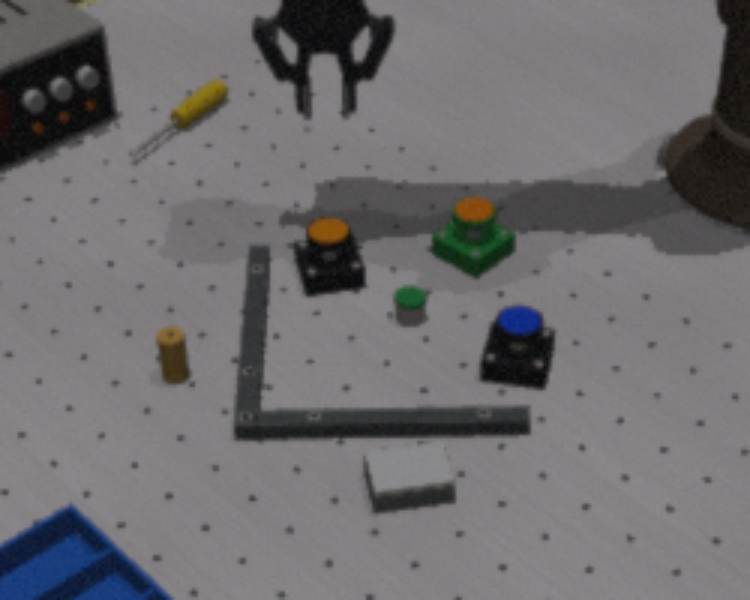

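The wrist picture shows the amber carrier, with a black base, at (287,108), straight ahead of the fingers. The rail is to its right at (370,70), the green look-alike is well to the left at (105,150), and the space below the fingers is free. I'll descend now.

```bash
python3 -m creep '[0,0,2,0,0,0,0.64, 0,0,2.5,0,0,0,0.64, 0,0,2.5,0,0,0,0.64, 0,0,2,0,0,0,0.64, 0,0,1.5,0,0,0,0.64, 0,0,1,0,0,0,0.64, 0,0,0.5,0,0,0,0.64, 0,0,0.5,0,0,0,0.64, 0,0,0,0,0,0,0.64, 0,0,0,0,0,0,0.64]';python3 st.py
```

```text
time: 6.75
tcp_pos: [0.4069, -0.2462, 0.0239]
tcp_rot: [[0.661, 0.751, 0.001], [0.751, -0.661, -0.0], [0.001, 0.001, -1.0]]
force: [-0.9, 0.3, 0.2]
grip_width: 0.0308
t 6.75 stopframe mm [ -60.8 -292.1] z 23.9 toolx vs stop deg 90.36 F stop [-0.8 -0.4] 0.2 w 0.0308 j [ -0.  32.  33. 124. -33.  32.  16.]
```

```bash
python3 -m creep '[1,0,0,0,0,-0.006,0.64, 1,0,0,0,0,0,0.64, 0.7,0,0,0,0,0,0.64, 0.6,0,0,0,0,0,0.64, 0.6,0,0,0,0,0,0.64, 0.6,0,0,0,0,0,0.64, 0.6,0,0,0,0,0,0.64, 0.6,0,0,0,0,0,0.64, 0.6,0,0,0,0,0,0.64, 0,0,0,0,0,0,0.64]';python3 st.py; python3 - <<'E'
from h import *
for n in("top","wrist"):
    c=capture(n)
    im=c["image"][:,:,::-1]
    if n=="top": im=cv2.resize(im[150:350,220:420],None,fx=3,fy=3)
    cv2.imwrite(f"pics/p1_{n}.png",im)
E
```

```text
time: 7.58
tcp_pos: [0.4491, -0.1974, 0.0232]
tcp_rot: [[0.655, 0.755, 0.001], [0.755, -0.655, 0.0], [0.001, 0.0, -1.0]]
force: [0.5, -0.8, -0.6]
grip_width: 0.031
t 7.58 stopframe mm [ -61.8 -227.6] z 23.2 toolx vs stop deg 90.78 F stop [ 0.9 -0.3] -0.6 w 0.031 j [ -7.  33.  33. 122. -33.  33.   9.]
```

View pics/p1_wrist.png

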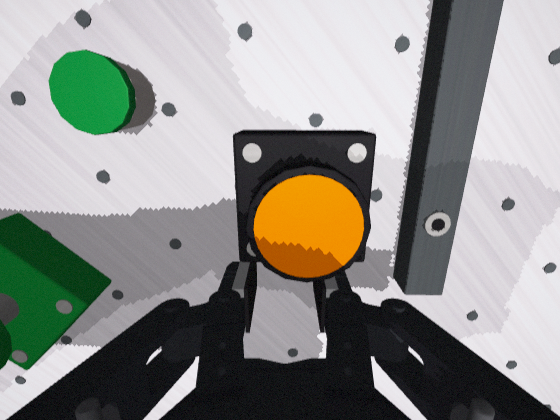

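```bash
python3 - <<'E'
from h import *
c=capture("wrist");im=c["image"]
z=cv2.resize(im[0:300,220:480],None,fx=2.0,fy=2.0,interpolation=2)[:,:,::-1];cv2.imwrite("pics/w2.png",z)
s=np.load("pose.npz")["stop"]
R=np.array([[np.cos(s[2]),-np.sin(s[2])],[np.sin(s[2]),np.cos(s[2])]])
g=get_state();tx=np.array(g["tcp_rot"])[:2,0]
def an(a,b,zz):
    p,q=ray(c,*a,zz)[:2],ray(c,*b,zz)[:2];d=q-p;return (R.T@(p-s[:2])*1000).round(1),(R.T@(q-s[:2])*1000).round(1),np.degrees(np.arctan2(d[1],d[0])).round(2)
print("tool",np.degrees(np.arctan2(tx[1],tx[0])).round(2),"stop y",np.degrees(s[2])+90)
print("rail",an((408,291),(447,2),.018))
print("amber front",an((234,133),(376,133),.024))
# predicted inner top edge
for y in(-.24,-.1): 
    P=np.r_[s[:2]+R@[0,y],.018];print(y,proj(c,P).round(1))
E
```

```text
tool 49.0 stop y 48.279289539911254
rail (array([   3.1, -237.2]), array([  -0.5, -108.5]), np.float64(49.87))
amber front (array([ -83.2, -158. ]), array([ -24.2, -157.2]), np.float64(-40.98))
-0.24 [[401.4 295.5]]
-0.1 [[452.5 -24.5]]
```

View pics/w2.png

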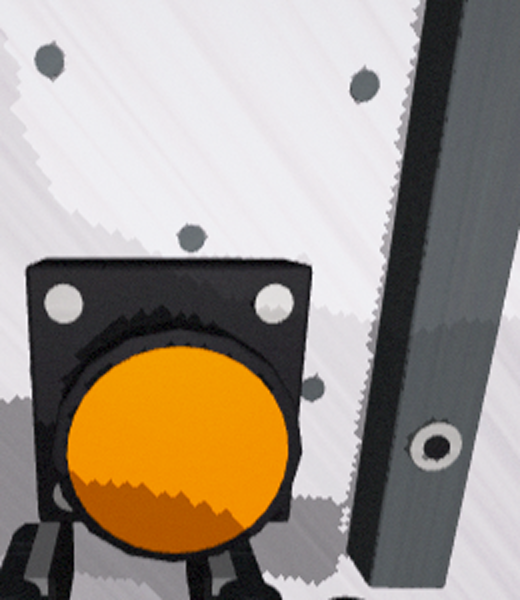

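The wrist picture shows the rail edge on its predicted line. The amber carrier is squared up against the fingers but sits about 7 mm to their right. I'll back off, recentre and continue.

```bash
python3 -m creep '[-0.8,0,0,0,0,0.012,0.64, 0,0.7,0,0,0,0,0.64, 0.6,0,0,0,0,0,0.64, 0.5,0,0,0,0,0,0.64, 0.6,0,0,0,0,0,0.64, 0.8,0,0,0,0,0,0.64, 0.8,0,0,0,0,0,0.64, 0.8,0,0,0,0,0,0.64, 0.8,0,0,0,0,0,0.64, 0.8,0,0,0,0,0,0.64]';python3 -m creep '[0.8,0,0,0,0,0,0.64, 0.8,0,0,0,0,0,0.64, 0.8,0,0,0,0,0,0.64, 0.8,0,0,0,0,0,0.64, 0.8,0,0,0,0,0,0.64, 0.8,0,0,0,0,0,0.64, 0.8,0,0,0,0,0,0.64, 0.6,0,0,0,0,0,0.64, 0.4,0,0,0,0,0,0.64, 0,0,0,0,0,0,0.64]';python3 st.py; python3 - <<'E'
from h import *
for n in("top","wrist"):
    c=capture(n)
    im=c["image"][:,:,::-1]
    if n=="top": im=cv2.resize(im[150:350,220:420],None,fx=3,fy=3)
    cv2.imwrite(f"pics/p2_{n}.png",im)
E
```

```text
time: 8.57
tcp_pos: [0.4861, -0.1662, 0.0233]
tcp_rot: [[0.665, 0.747, -0.0], [0.747, -0.665, -0.0], [-0.0, 0.0, -1.0]]
force: [-3.0, -3.8, 4.2]
grip_width: 0.0309
time: 9.4
tcp_pos: [0.5304, -0.116, 0.0231]
tcp_rot: [[0.664, 0.748, 0.0], [0.748, -0.664, 0.001], [0.001, -0.0, -1.0]]
force: [-0.0, 0.6, 0.2]
grip_width: 0.0309
t 9.4 stopframe mm [ -55.3 -112.7] z 23.1 toolx vs stop deg 90.1 F stop [-0.5  0.4] 0.2 w 0.0309 j [-18.  37.  34. 115. -34.  38.  -3.]
```

View pics/p2_wrist.png

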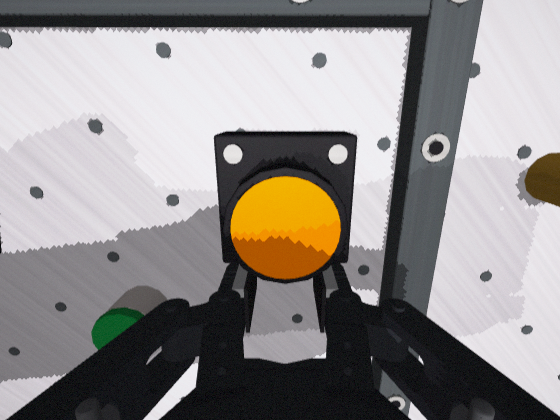

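View pics/p2_top.png

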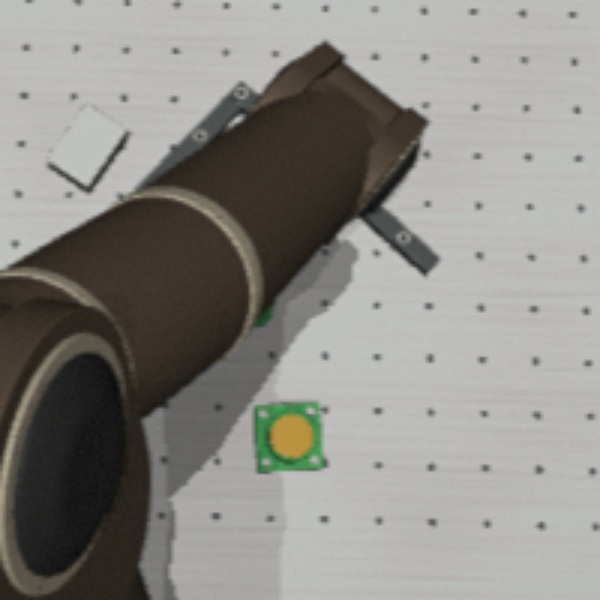

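The wrist picture shows the amber base square at (285,195), about 40 mm short of the far rail, and the tub clear on the left.

```bash
python3 -m creep '[0.5,0,0,0,0,0,0.64, 0.7,0,0,0,0,0,0.64, 0.7,0,0,0,0,0,0.64, 0.6,0,0,0,0,0,0.64, 0.4,0,0,0,0,0,0.64, 0.3,0,0,0,0,0,0.64, 0.2,0,0,0,0,0,0.64, 0.2,0,0,0,0,0,0.64, 0.1,0,0,0,0,0,0.64, 0,0,0,0,0,0,0.64]';python3 st.py;python3 -m creep '[0.1,0,0,0,0,0,0.64, 0.1,0,0,0,0,0,0.64, 0.1,0,0,0,0,0,0.64, 0.1,0,0,0,0,0,0.64, 0.1,0,0,0,0,0,0.64, 0,0,0,0,0,0,0.64, 0,0,0,0,0,0,0.64, 0,0,0,0,0,0,0.64, 0,0,0,0,0,0,0.64, 0,0,0,0,0,0,0.64]';python3 st.py; python3 - <<'E'
from h import *
c=capture("wrist");cv2.imwrite("pics/p3_wrist.png",c["image"][:,:,::-1])
E
```

```text
time: 10.33
tcp_pos: [0.5544, -0.0895, 0.0233]
tcp_rot: [[0.665, 0.747, 0.0], [0.747, -0.665, 0.0], [0.0, -0.0, -1.0]]
force: [-1.3, -0.8, 0.1]
grip_width: 0.0307
t 10.33 stopframe mm [-55. -77.] z 23.3 toolx vs stop deg 90.02 F stop [-0.4 -1.5] 0.1 w 0.0307 j [-21.  39.  34. 112. -34.  39.  -7.]
time: 11.17
tcp_pos: [0.5578, -0.0859, 0.0234]
tcp_rot: [[0.665, 0.747, 0.0], [0.747, -0.665, 0.0], [0.0, 0.0, -1.0]]
force: [0.1, -1.1, -0.2]
grip_width: 0.0308
t 11.17 stopframe mm [-54.8 -72.1] z 23.4 toolx vs stop deg 90.01 F stop [ 0.9 -0.7] -0.2 w 0.0308 j [-21.  39.  35. 112. -34.  39.  -7.]
```

View pics/p3_wrist.png

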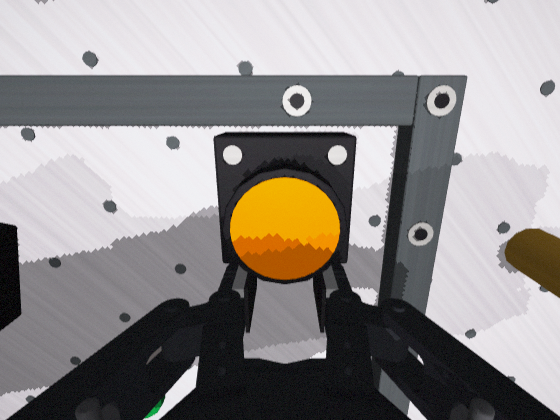

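The wrist picture shows a small gap of about 3 mm between the base's front edge (row 134) and the rail (row 125), and the carrier is square to it.

```bash
for i in 1; do python3 -m creep '[0.1,0,0,0,0,0,0.64, 0.1,0,0,0,0,0,0.64, 0.1,0,0,0,0,0,0.64, 0.1,0,0,0,0,0,0.64, 0,0,0,0,0,0,0.64, 0,0,0,0,0,0,0.64, 0,0,0,0,0,0,0.64, 0,0,0,0,0,0,0.64, 0,0,0,0,0,0,0.64, 0,0,0,0,0,0,0.64]';done;python3 st.py; python3 - <<'E'
from h import *
c=capture("wrist");cv2.imwrite("pics/p4_wrist.png",c["image"][:,:,::-1])
E
```

```text
time: 12.05
tcp_pos: [0.5602, -0.0833, 0.0233]
tcp_rot: [[0.666, 0.746, 0.0], [0.746, -0.666, -0.0], [-0.0, 0.0, -1.0]]
force: [-3.4, -4.0, 2.9]
grip_width: 0.031
t 12.05 stopframe mm [-54.8 -68.5] z 23.3 toolx vs stop deg 90.0 F stop [ 0.1 -5.3] 2.9 w 0.031 j [-22.  39.  35. 112. -34.  40.  -8.]
```

View pics/p4_wrist.png

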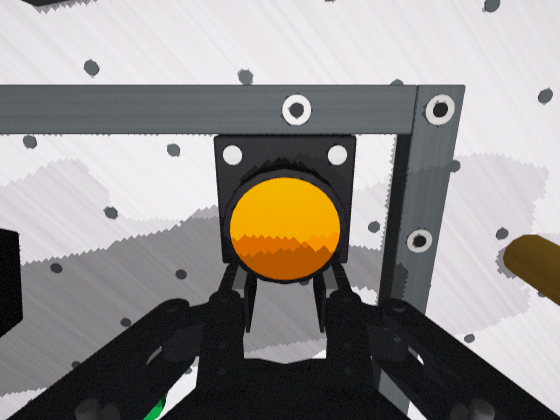

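```bash
python3 -m creep '[0.1,0,0,0,0,0,0.64, 0,0,0,0,0,0,0.64, 0.1,0,0,0,0,0,0.64, 0,0,0,0,0,0,0.64, 0,0,0,0,0,0,0.64, 0,0,0,0,0,0,0.64, 0,0,0,0,0,0,0.64, 0,0,0,0,0,0,0.64, 0,0,0,0,0,0,0.64, 0,0,0,0,0,0,0.64]';python3 st.py
```

```text
time: 12.93
tcp_pos: [0.5602, -0.0832, 0.0233]
tcp_rot: [[0.666, 0.746, -0.002], [0.746, -0.666, -0.001], [-0.002, -0.001, -1.0]]
force: [-7.3, -7.6, 6.3]
grip_width: 0.0309
t 12.93 stopframe mm [-54.8 -68.4] z 23.3 toolx vs stop deg 89.94 F stop [ -0.4 -10.5] 6.3 w 0.0309 j [-22.  39.  35. 112. -34.  40.  -8.]
```

```bash
python3 -m creep '[-0.5,0,0,0,0,0,0.64, -1,0,0,0,0,0,0.64, -1.5,0,0,0,0,0,0.64, 0,0,-1,0,0,0,0.64, 0,0,-2,0,0,0,0.64, 0,0,-3,0,0,0,0.64, 0,0,-3,0,0,0,0.64, 0,0,-1,0,0,0,0.79, 0,-2,0,0,0,0,0.79, 2,-2.5,0,0,0,0,0.79]'; python3 -m creep '[2.5,-2,0,0,0,0,0.79, 2,-1,0,0,0,0,0.79, 0,0,0,0,0,0.12,0.79, 0,0,0,0,0,0.12,0.79, 0,0,0,0,0,0.12,0.79, 0,0,0,0,0,0.12,0.79, 0,0,0,0,0,0.12,0.79, 0,0,0,0,0,0.12,0.79, 0,0,0,0,0,0.12,0.79, 0,0,0,0,0,0.12,0.79]';  python3 -m creep '[0,0,0,0,0,0.12,0.79, 0,0,0,0,0,0.12,0.79, 0,0,0,0,0,0.12,0.79, 0,0,0,0,0,0.12,0.79, 0,0,0,0,0,0.12,0.79, 0,0,0,0,0,0.011,0.79, 0,0,0,0,0,0,0.79, 0,0,0,0,0,0,0.79, 0,0,0,0,0,0,0.79, 0,0,0,0,0,0,0.79]'; python3 st.py; python3 - <<'E'
from h import *
c=capture("wrist");cv2.imwrite("pics/p5_wrist.png",c["image"][:,:,::-1])
s=np.load("pose.npz")["stop"]
R=np.array([[np.cos(s[2]),-np.sin(s[2])],[np.sin(s[2]),np.cos(s[2])]])
for P in([0,0,.018],[0,-.24,.018],[-.24,0,.018],[-.1,0,.018]): print(P,proj(c,np.r_[s[:2]+R@P[:2],P[2]]).round(0))
E
```

```text
time: 13.77
tcp_pos: [0.5205, -0.063, 0.1249]
tcp_rot: [[0.67, 0.742, 0.003], [0.742, -0.67, -0.001], [0.001, 0.003, -1.0]]
force: [0.2, 0.2, -0.2]
grip_width: 0.0179
time: 14.6
tcp_pos: [0.5287, -0.0054, 0.1235]
tcp_rot: [[0.992, -0.123, 0.0], [-0.123, -0.992, 0.001], [0.0, -0.001, -1.0]]
force: [0.3, 0.4, -0.4]
grip_width: 0.0182
time: 15.43
tcp_pos: [0.5289, -0.0055, 0.1234]
tcp_rot: [[0.748, -0.664, 0.0], [-0.664, -0.748, 0.001], [-0.0, -0.001, -1.0]]
force: [0.7, 0.0, 0.2]
grip_width: 0.0179
t 15.43 stopframe mm [-129.9  -31.3] z 123.4 toolx vs stop deg 0.1 F stop [0.5 0.5] 0.2 w 0.0179 j [-51.  39.  66. 115. -44.  56. -94.]
[0, 0, 0.018] [[239.  36.]]
[0, -0.24, 0.018] [[584.  37.]]
[-0.24, 0, 0.018] [[251. 322.]]
[-0.1, 0, 0.018] [[245. 177.]]
```

View pics/p5_wrist.png

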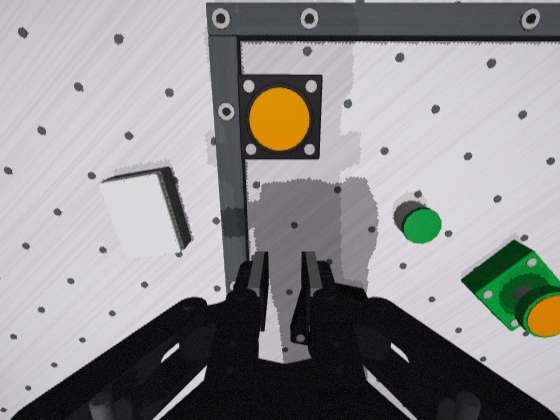

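The wrist picture shows the amber carrier flush with the left rail at (280,117) and square. The tub (420,225) and lens box (150,215) are undisturbed. I'll descend behind it and push towards the other rail.

```bash
python3 -m creep '[0,0.1,2,0,0,0,0.79, 0,0.1,2.5,0,0,0,0.79, 0,0,2.5,0,0,0,0.79, 0,0,1.5,0,0,0,0.79, 0,0,1,0,0,0,0.79, 0,0,0.5,0,0,0,0.79, 0,0,0,0,0,0,0.79, 0,0,0,0,0,0,0.79, 0,0,0,0,0,0,0.79, 0,0,0,0,0,0,0.79]'; python3 st.py; python3 - <<'E'
from h import *
c=capture("wrist");cv2.imwrite("pics/p6_wrist.png",c["image"][:,:,::-1])
E
```

```text
time: 16.32
tcp_pos: [0.5281, -0.007, 0.0241]
tcp_rot: [[0.747, -0.665, 0.001], [-0.665, -0.747, 0.0], [0.001, -0.001, -1.0]]
force: [0.4, 0.1, -0.1]
grip_width: 0.0179
t 16.32 stopframe mm [-129.5  -32.9] z 24.1 toolx vs stop deg 0.01 F stop [0.2 0.3] -0.1 w 0.0179 j [-43.  46.  55. 118. -54.  46. -87.]
```

View pics/p6_wrist.png

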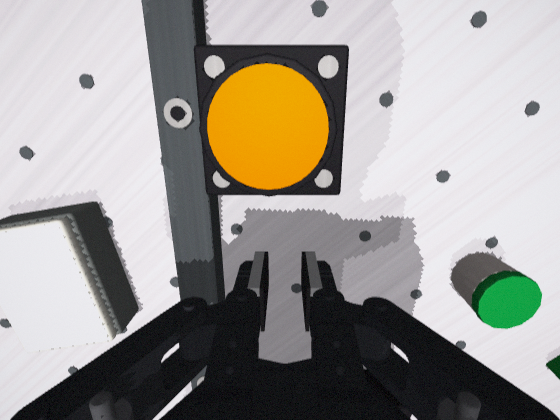

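```bash
python3 -m creep '[0.8,-0.1,0,0,0,0,0.79, 1,0,0,0,0,0,0.79, 0.8,0,0,0,0,0,0.79, 0.6,0,0,0,0,0,0.79, 0.6,0,0,0,0,0,0.79, 0.5,0,0,0,0,0,0.79, 0.5,0,0,0,0,0,0.79, 0.4,0,0,0,0,0,0.79, 0.2,0,0,0,0,0,0.79, 0,0,0,0,0,0,0.79]'; python3 st.py; python3 - <<'E'
from h import *
c=capture("wrist");cv2.imwrite("pics/p7_wrist.png",c["image"][:,:,::-1])
E
```

```text
time: 17.2
tcp_pos: [0.5691, -0.043, 0.0233]
tcp_rot: [[0.746, -0.666, 0.001], [-0.666, -0.746, -0.001], [0.001, 0.0, -1.0]]
force: [-0.6, -0.1, 0.2]
grip_width: 0.018
t 17.2 stopframe mm [-75.  -32.5] z 23.3 toolx vs stop deg -0.03 F stop [-0.4 -0.5] 0.2 w 0.018 j [-38.  48.  55. 112. -53.  49. -85.]
```

View pics/p7_wrist.png

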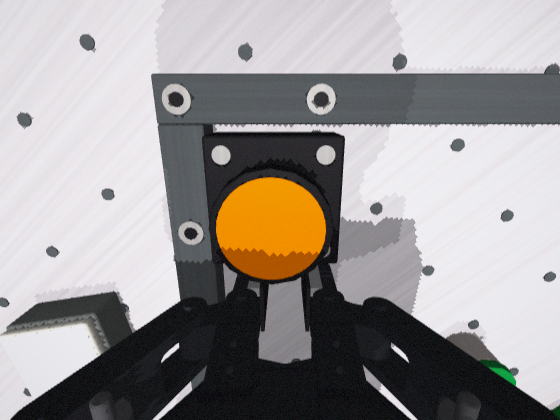

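The wrist picture shows about 4 mm left to the far rail (row 124 against base edge at row 134). I'll creep in.

```bash
python3 -m creep '[0.1,0,0,0,0,0,0.79, 0.1,0,0,0,0,0,0.79, 0.1,0,0,0,0,0,0.79, 0.1,0,0,0,0,0,0.79, 0.1,0,0,0,0,0,0.79, 0.1,0,0,0,0,0,0.79, 0,0,0,0,0,0,0.79, 0,0,0,0,0,0,0.79, 0,0,0,0,0,0,0.79, 0,0,0,0,0,0,0.79]'; python3 st.py; python3 -m creep '[0.1,0,0,0,0,0,0.79, 0,0,0,0,0,0,0.79, 0.1,0,0,0,0,0,0.79, 0,0,0,0,0,0,0.79, 0,0,0,0,0,0,0.79, 0,0,0,0,0,0,0.79, 0,0,0,0,0,0,0.79, 0,0,0,0,0,0,0.79, 0,0,0,0,0,0,0.79, 0,0,0,0,0,0,0.79]'; python3 st.py; python3 - <<'E'
from h import *
c=capture("wrist");cv2.imwrite("pics/p8_wrist.png",c["image"][:,:,::-1])
cv2.imwrite("pics/p8z.png",cv2.resize(c["image"][60:290,140:380,::-1],None,fx=2.5,fy=2.5,interpolation=2))
E
```

```text
time: 18.08
tcp_pos: [0.5724, -0.0457, 0.0232]
tcp_rot: [[0.747, -0.665, -0.001], [-0.665, -0.747, 0.001], [-0.002, -0.0, -1.0]]
force: [-3.8, 3.6, 4.0]
grip_width: 0.0177
t 18.08 stopframe mm [-70.7 -32.3] z 23.2 toolx vs stop deg 0.02 F stop [-5.2  0.1] 4.0 w 0.0177 j [-37.  49.  55. 111. -53.  50. -85.]
time: 18.92
tcp_pos: [0.5725, -0.0457, 0.023]
tcp_rot: [[0.747, -0.665, -0.004], [-0.665, -0.747, 0.004], [-0.005, -0.0, -1.0]]
force: [-8.6, 6.3, 8.1]
grip_width: 0.0181
t 18.92 stopframe mm [-70.6 -32.2] z 23.0 toolx vs stop deg 0.05 F stop [-10.6  -1. ] 8.1 w 0.0181 j [-37.  49.  54. 111. -53.  50. -85.]
```

View pics/p8z.png

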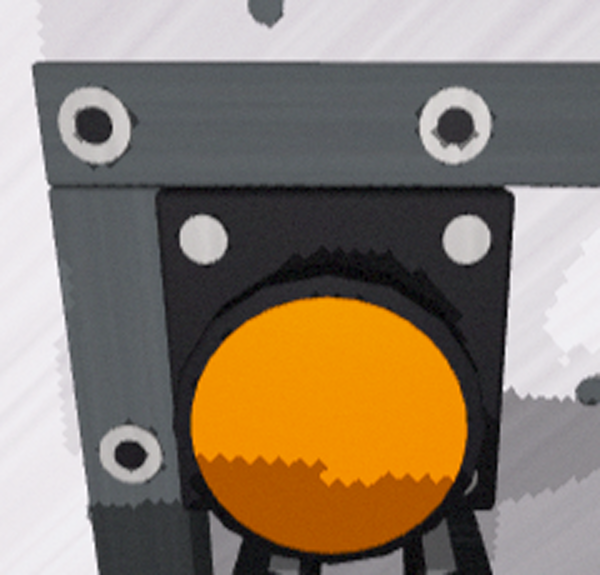

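It looks seated. I'll draw back, rise and check.

```bash
python3 -m creep '[-0.3,0,0,0,0,0,0.79, -0.7,0,0,0,0,0,0.79, -1,0,0,0,0,0,0.79, -1,0,0,0,0,0,0.79, 0,0,-1,0,0,0,0.79, 0,0,-3,0,0,0,0.79, 0,0,-3,0,0,0,0.79, 0,0,-3,0,0,0,0.79, 0,0,0,0,0,0,0.79, 0,0,0,0,0,0,0.79]'; python3 st.py; python3 - <<'E'
from h import *
for n in("wrist","scene"):
    c=capture(n)
    if n=="wrist": im=cv2.resize(c["image"][20:240,160:440,::-1],None,fx=2.5,fy=2.5,interpolation=2)
    else: im=cv2.resize(c["image"][100:290,170:370,::-1],None,fx=3,fy=3,interpolation=2)
    cv2.imwrite(f"pics/p9_{n}.png",im)
E
```

```text
time: 19.8
tcp_pos: [0.5531, -0.0275, 0.1254]
tcp_rot: [[0.747, -0.665, 0.004], [-0.665, -0.747, 0.001], [0.002, -0.003, -1.0]]
force: [-0.9, 0.6, -0.6]
grip_width: 0.0179
t 19.8 stopframe mm [-97.2 -31.6] z 125.4 toolx vs stop deg 0.02 F stop [-1.  -0.2] -0.6 w 0.0179 j [-46.  40.  64. 112. -44.  57. -93.]
```

View pics/p9_wrist.png

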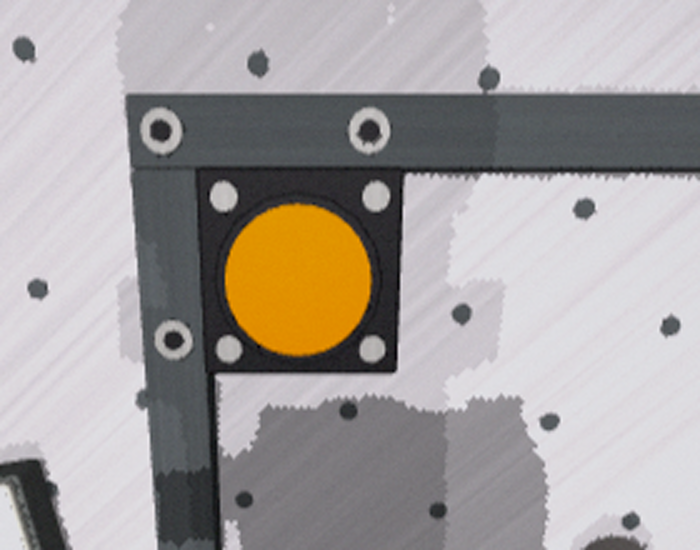

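View pics/p9_scene.png

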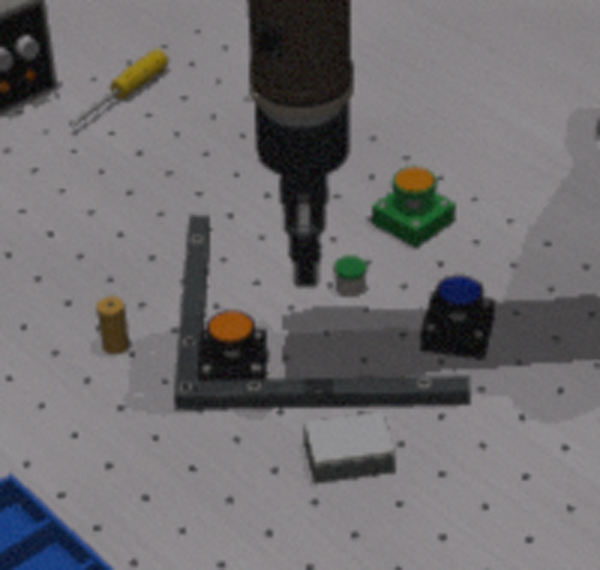

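```bash
python3 - <<'E'
from h import *
c=capture("wrist")
s=np.load("pose.npz")["stop"]
R=np.array([[np.cos(s[2]),-np.sin(s[2])],[np.sin(s[2]),np.cos(s[2])]])
f=lambda u,v,z:(R.T@(ray(c,160+u/2.5,20+v/2.5,z)[:2]-s[:2])*1000).round(1)
B=[f(*p,.024) for p in((197,169),(403,169),(397,372),(208,372))];print("base",B,"centre",np.mean(B,0))
e=B[1]-B[0];print("yaw",np.degrees(np.arctan2(e[1],e[0]))+90)
print("rail y=0 edge",f(218,540,.018),f(212,400,.018),"rail x=0 edge",f(420,170,.018),f(680,172,.018))
cv2.imwrite("pics/fz.png",cv2.resize(c["image"][70:230,220:340,::-1],None,fx=3.7,fy=3.7,interpolation=2))
T=capture("top");C=capture("scene");p=np.load("pose.npz")
for th,n,cc in(("amber","scene",C),("blue","scene",C)):
    tgt=s[:2]+R@[-.03,-.03] if th=="amber" else p["blue"][:2]
    d=pick(th,n,cc,tgt); q,e=fit([(cc,d["pixels"])],CAR,(tgt[0],tgt[1],s[2] if th=="amber" else p["blue"][2]))
    print(th,(R.T@(q[:2]-s[:2])*1000).round(1),np.degrees(q[2]-s[2]).round(1),round(e,3))
E
```

```text
base [array([-2. , -0.3]), array([ -2., -59.]), array([-60.3, -59.4]), array([-60.4,  -0.9])] centre [-31.175 -29.9  ]
yaw 0.0
rail y=0 edge [-119.6   -0.9] [-70.6  -0.9] rail x=0 edge [ -1.9 -64.7] [  -2.4 -140.7]
amber [-29.2 -33. ] 2.4 0.353
blue [-236.3  -72.1] -12.2 0.084
```

View pics/fz.png

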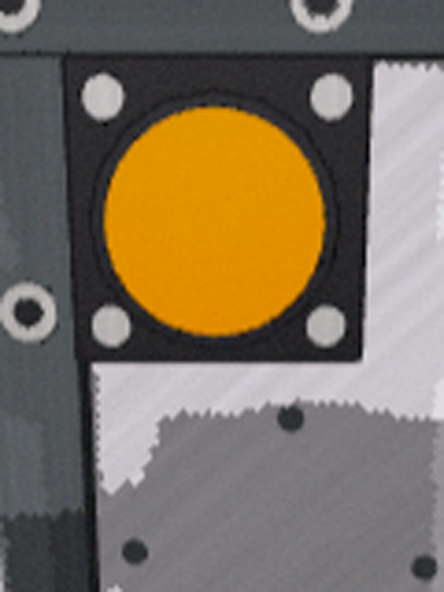

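Measured in the same wrist picture, the base edges and the rail edges coincide to within about 0.6 mm, and the yaw is 0.0°. I'm handing in.

```bash
python3 -c "
from bench import *
finish_job();print(get_state()['time'])"
```

```text
the job is handed in; nothing more can be done
the job is handed in; nothing more can be done
```

I pushed the amber carrier flat along its rail until it met the far rail. Then I turned the gripper 90° and pushed the carrier sideways into the corner. Each push ended at about 10 N against the rail. Afterwards I drew the gripper back about 27 mm, raised it about 100 mm and handed the job in at about 20 s.

- **Seating:** in the last wrist picture the base edges coincide with both rail edges to within about 0.6 mm, and the yaw is 0.0°.
- **Disagreement:** a rough fit from the scene camera gave the amber centre as (-29.2, -33.0) mm in the stop's frame, turned 2.4°. Its fit was poor because the rail partly hides the carrier, so I trusted the wrist view and the firm contact forces.
- **Other things:** the blue carrier fits within about 3 mm of its first estimate, which is about the measuring noise. The tub, post, lens box, screwdriver and the green look-alike stood where they were in the last scene picture, checked by eye only. The clamp was not in that crop, and I did not check it again; the arm stayed high until it was far from it.

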